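# Close down the coffee corner

## Robot

A 7-joint arm with a two-finger parallel gripper is mounted at the origin on the work surface. World frame = base frame: x ahead of the robot, y to its left, z up, the work surface at z = 0. Lengths are in m, angles in degrees, forces in N, time in s.
With the tool pointing down it reaches from about 0.35 to 0.9 m from the base axis. Payload 19.9 kg.
Tool frame: the origin (TCP) lies at the very end of the fingers, on their centre line; the grasp point (between the pads) lies 19 mm behind it (grasp_offset is the distance from the TCP to the grasp point, in m); z points along the fingers, y is the line along which they close (so a half turn about z gives the same grasp; the last joint's range is limited). The gripper opens to 94 mm and grips with 3 to 60 N. Pads are 16 mm wide; open, the fingers measure 119 mm over their backs; the gripper's body (75 mm by 177 mm) begins 78 mm behind the grasp point.
Start: joints at [-74.685, 23.915, -0.59, 92.452, 0.269, 63.638, -3.037], TCP at [0.19, 0.595, 0.168] pointing down, gripper open.
Joint ranges: [-161.28, 161.28], [-22.2, 115.67], [-73.04, 71.86], [3.21, 147.25], [-68.34, 248.33], [10.77, 114.83], [-161.83, 161.83]. Speed limits (degrees/s): [108.29, 108.29, 136.94, 136.94, 172.46, 172.46, 172.46].

## Interface

Orientations are given as [roll, pitch, yaw] about the fixed x, y, z axes, in that order (R = Rz(yaw) Ry(pitch) Rx(roll)).
In Python, from rig import * gives the robot as it stands. The module is installed in compiled form; this text tells all that it offers. Calls block until the motion is done:
- move_ptp(position, orientation): joint-space move of the TCP to a pose.
- move_l(position, max_speed=0.15, attitude=None, threshold=None): straight line of the TCP; attitude=None keeps the orientation; max_speed is the mean speed in m/s. With threshold (N) it stops when the force on the tool has changed by that much, and returns True; else False.
- move_j(angles): joint-space move.
- set_gripper(opening, effort=None): opening from 0.0 (shut) to 1.0 (fully open); effort is the grip in N (None keeps the last); returns when the fingers have stopped.
- sleep(seconds).
- ik(position, orientation): joint angles nearest the present ones, or None.
- get_obs(): the state.
- snapshot(name): name is "scene" or "top"; returns a dict with "pixels" (384x512x3 uint8, red, green, blue), "mtx" (3x3 intrinsics, pixels), "world_from_camera" (4x4, takes a point from camera to world coordinates). Camera axes: x right, y up, looking along -z (the intrinsics and any distortion apply to the point x, -y, -z); pixel columns grow to the right and rows downward; lengths in m; the calibration is good to about 2 mm. A picture is of the moment at which its call begins. There is no depth.
A pose or a line that the arm cannot do raises IKError and nothing moves.
- finish_job(): hands the job in; it is judged then, once.
The state is a dict: "t": time; "q": joint angles; "joint_vel": joint speeds; "joint_torque": joint torques, N m; "tcp_pos": TCP position; "ee_rot": TCP orientation; "force": force on the tool from outside, world axes, zero at the start; "ft_torque": the same for the moment, N m; "opening": opening from 0.0 (shut) to 1.0 (fully open); "gripper_force": force on a finger pad.
Only numpy, scipy, OpenCV 4.12 (cv2) and the standard library are available. Lean on these libraries where they do the work, as an engineer would, in place of code of your own. Each camera call takes 0.05 s, during which the arm holds its last target. There are 200 camera calls.

## Task

Tidy up the coffee corner: lift the steel grille straight up off the two pins of the drip tray and lay it flat on the green drying mat, keeping it level all the way. Set the used white cup down gently on the mat beside the grille, keeping it upright throughout, and set the jam jar down gently, upright, inside the small wooden tray. Put the red capsule into the red box and the blue capsule into the blue box.

Things in the scene. Friction and masses are not known exactly. Their poses are not given: they have to be found in the camera images.
- grille: Steel drip grille, slotted plate 104 (x) x 144 (y) x 5 mm, 0.25 kg, lying on the drip tray's rim. Black grip bar on its middle: 12 mm thick (x), 40 long (y), from 5 to 31 mm above the origin, which is the centre of the plate's underside. 14 mm holes at y = +-52 mm sit over the tray's 8 mm pins, which stand 23 mm above the plate: it must rise 28 mm to come free.
- drip_tray: Black drip tray pulled out from the machine, fixed to the counter: 100 (x) x 140 (y) mm, rim 28 mm high, under the grille. Two upright brass pins, 8 mm thick, at y = +-52 mm, their tips 56 mm above the counter. Origin: centre of its underside on the counter.
- cup: White ceramic espresso cup without handle, coffee dregs seen inside, outer diameter 60 mm at the rim, 52 mm at the foot, 60 mm high, 4 mm wall, 0.14 kg. Origin: centre of its underside, z up through the mouth.
- red_capsule: Red coffee capsule standing on its flange: flange 37 mm across, 3 mm high; body above it tapers from 32 to 29 mm; 30 mm high in all; 20 g. Origin: centre of its underside.
- blue_capsule: Blue coffee capsule, same shape and size as the red one. Origin: centre of its underside.
- jam_jar: Amber glass jam jar with a yellow lid, 50 mm across, 65 mm high, 0.18 kg. Origin: centre of its underside, z up through the lid.
- drying_mat: Green-grey ribbed drying mat fixed flat to the counter: 180 (its x) x 270 (its y) x 5 mm thick. It has room for the grille laid with its long side along the mat's x on one half and the cup on the other half. Origin: centre of its underside on the counter.
- red_box: Red open box, fixed: 120 x 120 x 30 mm outside, walls and floor 5 mm. Origin: centre of its underside.
- blue_box: Blue open box, fixed: 120 x 120 x 30 mm outside, walls and floor 5 mm. Origin: centre of its underside.
- wood_tray: Light wooden tray, fixed: 130 x 130 mm outside, 15 mm high, walls and floor 8 mm, so 114 mm square inside. Origin: centre of its underside.
Things that resemble listed ones, but are neither listed nor needed, are in the scene too. Leave any pink look-alike of the grille alone.

How it is judged:
By the outcome, as a careful person would: the job done as asked, in the order asked, and still so for the second after the job is handed in, with the robot touching nothing.
It also fails if it takes over 122 s, if anything falls off the work surface, if the arm or the gripper's body presses on something with over 40 N, if the wrist force passes 120 N, or if a joint passes its speed limit or range.

## Working session

There is one attempt and no reset: what is moved stays moved. The work goes in short steps, each a Python script; the robot and the scene stay as the last script left them, time stands still between calls to the robot, and variables do not carry over. Pictures are saved under pics/ and viewed, at most 14 in all, crops included, and the job is handed in when it is done.

```bash
mkdir -p pics; python3 - <<'E'
from rig import *
import cv2,numpy as np
for n in("scene","top"):
    s=snapshot(n); cv2.imwrite(f"pics/{n}0.png",cv2.resize(s["pixels"][:,:,::-1],(800,600),interpolation=cv2.INTER_CUBIC))
    np.savez(f"{n}0.npz",**s); print(n,s.keys(),s["mtx"].round(1).tolist(),s["world_from_camera"].round(3).tolist())
o=get_obs();print(o)
E
```

```text
scene dict_keys(['pixels', 'mtx', 'world_from_camera']) [[445.9, 0.0, 246.7], [0.0, 445.9, 187.4], [0.0, 0.0, 1.0]] [[0.309, -0.717, 0.625, 1.36], [0.951, 0.235, -0.201, -0.477], [-0.003, 0.657, 0.754, 1.156], [0.0, 0.0, 0.0, 1.0]]
top dict_keys(['pixels', 'mtx', 'world_from_camera']) [[454.9, 0.0, 262.0], [0.0, 454.9, 195.8], [0.0, 0.0, 1.0]] [[-0.026, 0.981, -0.192, 0.233], [-0.999, -0.03, -0.015, -0.202], [-0.02, 0.192, 0.981, 1.31], [0.0, 0.0, 0.0, 1.0]]
{'t': 0.1, 'q': array([-74.68207821,  23.94410603,  -0.59081474,  92.47983739,
         0.2669347 ,  63.63835264,  -3.0365342 ]), 'joint_vel': array([ 0.05494386, -0.1064417 , -0.05906176, -0.09424378,  0.01911385,
       -0.00179816,  0.08425561]), 'joint_torque': array([ 5.95000474e-04, -8.52586198e+01,  6.40227366e-01, -4.26695538e+01,
       -4.88223613e-02,  1.63299975e-02,  7.00709916e-05]), 'tcp_pos': array([0.18986054, 0.59508413, 0.16740982]), 'ee_rot': array([-1.79939130e+02,  2.50175855e-03,  1.62304303e+02]), 'force': array([ 0.63878883, -0.15087327,  0.0555136 ]), 'ft_torque': array([-0.03195707, -0.02532372, -0.00273844]), 'gripper_force': 0.0, 'opening': 1.0015457703503938}
```

View pics/scene0.png

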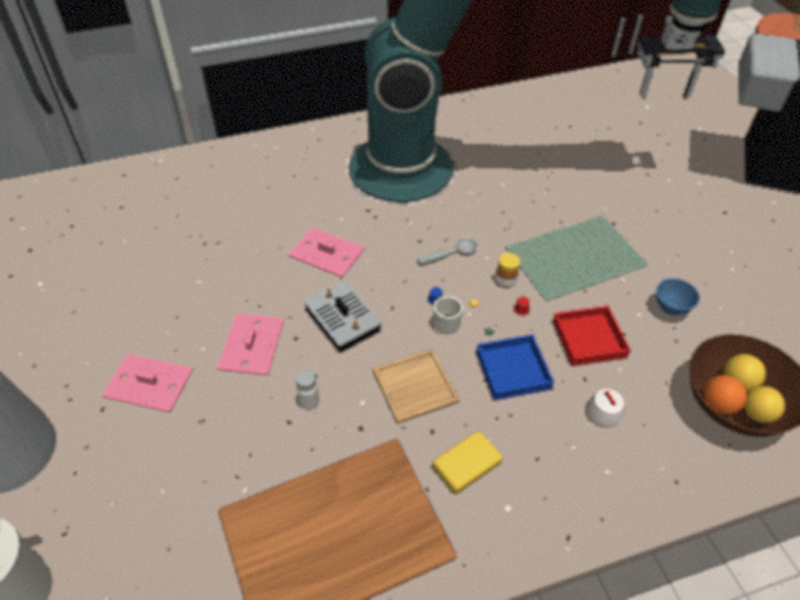

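View pics/top0.png

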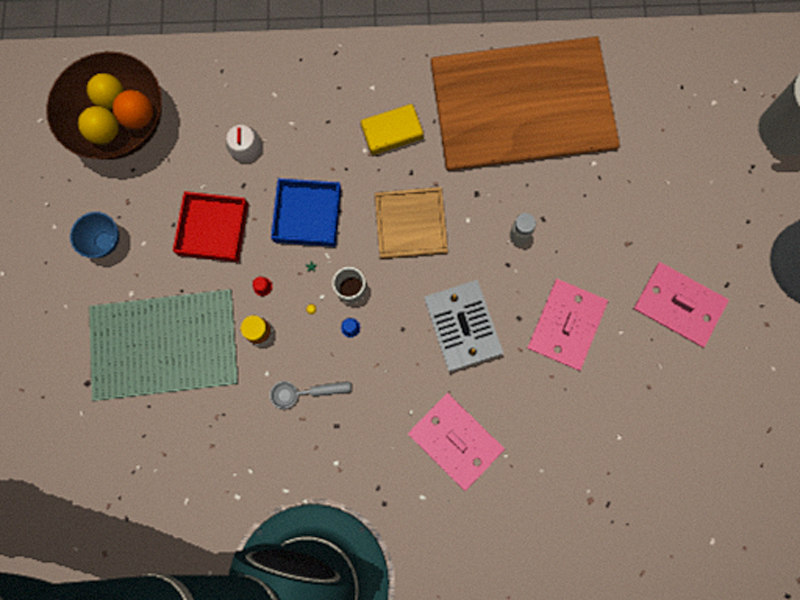

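Top view (800-wide pixels):
- **Grille:** the steel one is at (464,326), with slots, a bar and brass pins. The pink look-alikes at (456,440), (568,325) and (682,304) are excluded.
- **Cup:** white with dregs at (350,285). The blue bowl (95,236) and the white timer with a red mark (241,143) don't fit.
- **Jar:** yellow lid at (255,330). The grey shaker (524,228) and the yellow bead (311,309) don't fit.
- **Capsules:** red at (261,286) and blue at (350,326).

I'll confirm these in one enlarged crop.

```bash
cat > vis.py <<'E'
import numpy as np,cv2
def load(n): 
    d=np.load(n); return {k:d[k] for k in d}
def ray(s,uv):
    u,v=uv; K=s["mtx"]; T=s["world_from_camera"]
    d=np.array([(u-K[0,2])/K[0,0],-(v-K[1,2])/K[1,1],-1]); return T[:3,3],T[:3,:3]@d
def onz(s,uv,z):
    o,d=ray(s,uv); return (o+d*(z-o[2])/d[2])[:2]
def tri(s1,p1,s2,p2):
    A=np.zeros((3,3));b=np.zeros(3);rs=[ray(s1,p1),ray(s2,p2)]
    for o,d in rs:
        d=d/np.linalg.norm(d);P=np.eye(3)-np.outer(d,d);A+=P;b+=P@o
    X=np.linalg.solve(A,b)
    gap=[np.linalg.norm(np.cross(X-o,d/np.linalg.norm(d))) for o,d in rs]
    return X,gap[0]+gap[1]
R=dict(red=[(0,150,70),(6,255,255)],blue=[(108,140,50),(125,255,255)],yellow=[(20,140,110),(32,255,255)],
 green=[(60,25,70),(95,110,200)],wood=[(10,70,130),(20,160,255)],dark=[(0,0,0),(180,255,60)],
 steel=[(90,5,110),(125,60,230)],brass=[(10,90,60),(28,255,230)])
def blobs(s,c,roi=None,amin=8):
    hsv=cv2.cvtColor(s["pixels"],cv2.COLOR_RGB2HSV)
    m=cv2.inRange(hsv,*map(np.array,R[c]))
    if roi: z=np.zeros_like(m);x0,y0,x1,y1=roi;z[y0:y1,x0:x1]=m[y0:y1,x0:x1];m=z
    n,l,st,ce=cv2.connectedComponentsWithStats(m)
    return [(st[i,4],ce[i],l==i) for i in sorted(range(1,n),key=lambda i:-st[i,4]) if st[i,4]>=amin]
def rect(m):
    c=max(cv2.findContours(m.astype(np.uint8),cv2.RETR_EXTERNAL,cv2.CHAIN_APPROX_NONE)[0],key=len)
    return cv2.boxPoints(cv2.minAreaRect(c))
E
python3 - <<'E'
from vis import *
t=load("top0.npz");s=load("scene0.npz")
a=cv2.resize(t["pixels"][155:275,130:340],(780,446),interpolation=cv2.INTER_CUBIC)
b=cv2.resize(s["pixels"][140:240,185:360],(780,446),interpolation=cv2.INTER_CUBIC)
cv2.imwrite("pics/crop_t.png",a[:,:,::-1]);cv2.imwrite("pics/crop_s.png",b[:,:,::-1])
for c in R:
  for n,v in(("top",t),("scn",s)):
    print(c,n,[(int(a),ce.round(1).tolist()) for a,ce,m in blobs(v,c,amin=10)][:9])
E
```

```text
red top [(1384, [134.6, 144.6]), (86, [166.5, 181.4]), (19, [152.5, 86.3])]
red scn [(1246, [377.7, 214.5]), (69, [333.9, 195.4])]
blue top [(1478, [195.8, 135.5]), (100, [223.8, 209.0])]
blue scn [(1318, [328.6, 234.6]), (37, [277.8, 188.1])]
yellow top [(760, [250.2, 81.0]), (359, [60.3, 77.7]), (306, [65.1, 56.0]), (205, [161.4, 209.2]), (32, [198.7, 197.4])]
yellow scn [(915, [298.6, 295.3]), (862, [484.3, 247.7]), (117, [325.4, 167.7]), (12, [302.7, 193.8])]
green top [(4751, [103.2, 220.6]), (22, [202.3, 334.0]), (15, [213.2, 331.4]), (11, [193.2, 334.6])]
green scn [(2465, [368.4, 164.5]), (819, [257.4, 117.6]), (318, [249.8, 27.2]), (10, [312.7, 211.8])]
wood top [(1800, [262.5, 141.8]), (20, [369.5, 24.2]), (14, [330.4, 29.3]), (14, [281.5, 35.5]), (13, [185.0, 113.0]), (12, [298.5, 33.3]), (10, [200.9, 196.2])]
wood scn [(10667, [215.3, 339.6]), (1647, [265.4, 246.5]), (37, [509.6, 14.5]), (18, [302.7, 193.4])]
dark top [(3422, [186.2, 365.0]), (2574, [64.7, 67.0]), (1529, [55.6, 376.7]), (669, [503.8, 167.1]), (161, [189.2, 124.9]), (158, [223.2, 182.1]), (157, [202.1, 149.5]), (126, [504.8, 70.2]), (105, [52.8, 146.2])]
dark scn [(15036, [283.8, 41.1]), (1802, [496.1, 92.9]), (816, [58.6, 8.7]), (722, [258.5, 55.2]), (380, [14.6, 37.2]), (367, [31.4, 33.5]), (293, [505.9, 248.5]), (172, [463.7, 268.2]), (120, [478.4, 269.1])]
steel top [(10, [333.9, 138.3])]
steel scn [(33, [439.6, 184.0])]
brass top [(8096, [334.9, 65.5]), (1871, [262.7, 142.1]), (1366, [71.1, 69.4]), (897, [250.5, 82.3]), (256, [162.4, 210.0]), (42, [198.9, 197.3])]
brass scn [(10523, [215.3, 339.8]), (2410, [474.9, 244.9]), (1542, [265.4, 246.5]), (870, [297.9, 295.0]), (195, [324.9, 169.8]), (48, [509.3, 13.0]), (27, [302.7, 193.6]), (22, [447.6, 28.7]), (11, [509.0, 248.2])]
```

View pics/crop_t.png

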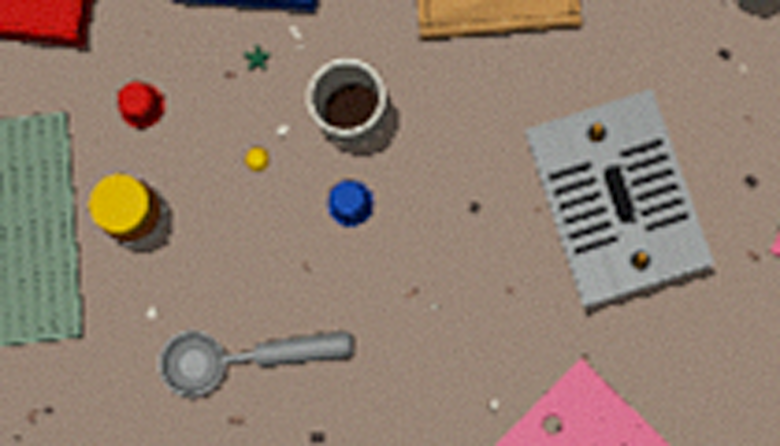

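View pics/crop_s.png

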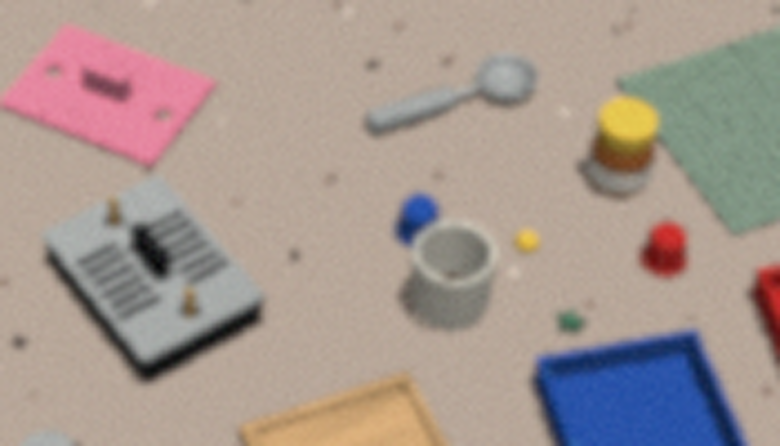

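The crops confirm the picks: steel slotted grille with two brass pins, white cup with dregs, amber jar with a yellow lid, and red and blue capsules. Next I'll measure them.

```bash
python3 - <<'E'
from vis import *
np.set_printoptions(precision=4,suppress=True)
t=load("top0.npz");s=load("scene0.npz")
def big(v,c,i=0,**k): return blobs(v,c,**k)[i]
def outl(v,m,z,name):
    r=np.array([onz(v,p,z) for p in rect(m)]);e=np.roll(r,-1,0)-r
    print(name,"c",r.mean(0),"sides",np.linalg.norm(e,axis=1),"yaw",np.degrees(np.arctan2(e[:,1],e[:,0])))
# boxes: rims
from scipy import ndimage as ni
for n,c,z,it,isn in(("red_box","red",.03,0,0),("blue_box","blue",.03,0,0),("wood","wood",.015,0,1),("mat","green",.005,0,0)):
    for v,i in((t,it),(s,isn)):
        m=big(v,c,i)[2]; m=ni.binary_opening(ni.binary_closing(m,iterations=2),iterations=2); outl(v,m,z,n)
# grille: low saturation
for v,roi,nm in((t,(265,175,330,245),"t"),(s,(185,170,250,230),"s")):
    h=cv2.cvtColor(v["pixels"],cv2.COLOR_RGB2HSV); m=np.zeros(h.shape[:2],bool)
    x0,y0,x1,y1=roi; m[y0:y1,x0:x1]=((h[...,1]<40)&(h[...,2]>90))[y0:y1,x0:x1]
    m=ni.binary_opening(ni.binary_closing(m,iterations=3),iterations=2);l,n=ni.label(m);m=l==1+np.argmax(ni.sum(m,l,range(1,n+1)))
    outl(v,m,.033,"grille "+nm)
T=lambda a,b:(130+a/3.714-.35,155+b/3.717-.35); S=lambda a,b:(185+a/4.457-.4,140+b/4.46-.4)
for nm,a,b in(("pin tip1",T(597,128),S(113,200)),("pin tip2",T(642,257),S(190,287)),("bar",T(619,194),S(150,250)),("cup rim",T(347,99),S(454,252))):
    print(nm,*tri(t,a,s,b),"top@z",onz(t,a,.056 if 'pin' in nm else .059))
for nm,c,z,it,is_ in(("red cap","red",.015,1,1),("blue cap","blue",.015,1,1),("jar","yellow",.062,3,2)):
    a=big(t,c,it);b=big(s,c,is_); print(nm,*tri(t,a[1],s,b[1]),onz(t,a[1],z),onz(s,b[1],z))
# cup rim by brightness
h=cv2.cvtColor(t["pixels"],cv2.COLOR_RGB2HSV);m=(h[...,1]<50)&(h[...,2]>150);z=np.zeros_like(m);z[165:197,208:240]=m[165:197,208:240]
e=cv2.fitEllipse(max(cv2.findContours(z.astype(np.uint8),0,1)[0],key=len));print("cup ell",e,onz(t,e[0],.06), "diam",np.linalg.norm(onz(t,np.array(e[0])+[e[1][0]/2,0],.06)-onz(t,np.array(e[0])-[e[1][0]/2,0],.06)))
E
```

```text
red_box c [0.6531 0.1922] sides [0.122  0.1266 0.1213 0.1244] yaw [ -4.016  -98.5129 174.9647  81.7085]
red_box c [0.6615 0.1878] sides [0.1509 0.1374 0.1414 0.1335] yaw [ 82.5332 -24.1597 -98.0745 159.5789]
blue_box c [0.6728 0.0093] sides [0.1268 0.1216 0.1263 0.1194] yaw [ -4.894  -97.9463 174.1293  82.2742]
blue_box c [0.6835 0.0057] sides [0.1378 0.131  0.1292 0.1276] yaw [ 85.5829 -17.3379 -95.2047 166.265 ]
wood c [ 0.6526 -0.1891] sides [0.1337 0.1297 0.1312 0.1298] yaw [ -86.9287 -177.5056   93.0955    3.5782]
wood c [ 0.6537 -0.1887] sides [0.1487 0.1426 0.1388 0.1377] yaw [ 95.2041  -4.9294 -86.2553 178.8828]
mat c [0.4305 0.2823] sides [0.2792 0.1787 0.272  0.1791] yaw [ -85.2758 -172.5361   94.7155    9.7521]
mat c [0.43   0.2925] sides [0.318  0.1941 0.2918 0.1769] yaw [ 96.7208 -17.508  -84.9211 169.1892]
grille t c [ 0.4475 -0.2793] sides [0.1075 0.1454 0.1053 0.1448] yaw [ -72.942  -164.5485  106.7886   16.3435]
grille s c [ 0.4526 -0.2793] sides [0.1318 0.197  0.1207 0.187 ] yaw [ 119.6889   13.0329  -63.774  -164.2809]
pin tip1 [ 0.4742 -0.2839  0.1382] 0.04907356228004728 top@z [ 0.4962 -0.2639]
pin tip2 [ 0.4162 -0.2731 -0.0324] 0.05603448106660369 top@z [ 0.397  -0.2936]
bar [ 0.4462 -0.2794  0.0484] 0.0011053242520238779 top@z [ 0.4445 -0.2783]
cup rim [ 0.5241 -0.0744  0.0583] 0.0005477448873009547 top@z [ 0.5239 -0.0748]
red cap [0.5384 0.0943 0.0157] 0.002590165002275168 [0.539  0.0957] [0.5378 0.0932]
blue cap [ 0.4513 -0.0729  0.0173] 0.0025209502291385676 [ 0.452  -0.0715] [ 0.4492 -0.0734]
jar [0.4487 0.0979 0.0592] 0.0018623732871151646 [0.4485 0.0981] [0.451  0.0954]
cup ell ((222.58900451660156, 180.3804168701172), (19.441999435424805, 20.89659881591797), 78.36157989501953) [ 0.5263 -0.0735] diam 0.05500506807495203
```

```bash
python3 - <<'E'
from vis import *
from rig import *
from scipy import ndimage as ni
np.set_printoptions(precision=4,suppress=True)
t=load("top0.npz")
for nm,c,z in(("mat","green",.005),("red","red",.03),("blue","blue",.03),("wood","wood",.015)):
    m=ni.binary_opening(ni.binary_closing(blobs(t,c)[0][2],iterations=2),iterations=2).astype(np.uint8)
    h=cv2.convexHull(max(cv2.findContours(m,0,1)[0],key=len));q=cv2.approxPolyN(h,4)[0]
    P=np.array([onz(t,p,z) for p in q]);e=np.roll(P,-1,0)-P
    print(nm,P.mean(0),np.linalg.norm(e,axis=1),np.degrees(np.arctan2(e[:,1],e[:,0])))
for nm,p,ys in(("grille",(.4467,-.279,.037),(16.7,196.7)),("mat far",(.424,.349,.04),(5,185)),("cup",(.525,-.074,.016),(0,180,90,-90)),("mat near",(.436,.215,.03),(95,-85,5,185)),
  ("jar",(.4485,.097,.02),(90,-90,0,180)),("wood",(.653,-.189,.03),(90,-90,0,180)),("redc",(.5385,.0945,.006),(0,180,90,-90)),("redb",(.653,.192,.02),(0,180,90,-90))):
    for y in ys:
        q=ik(p,[180,0,y]);print(nm,y,None if q is None else np.round(q,0))
E
```

```text
mat [0.432  0.2794] [0.2719 0.1795 0.2672 0.1779] [  95.0512    3.4536  -85.2757 -175.0207]
red [0.6537 0.1918] [0.1205 0.1191 0.1209 0.1212] [171.2322  82.3445  -7.802  -97.8648]
blue [0.6716 0.0092] [0.1266 0.1185 0.1242 0.1173] [174.2711  82.2752  -6.2745 -96.5733]
wood [ 0.653  -0.1894] [0.133  0.1306 0.1322 0.1277] [  93.4221    2.9265  -87.8379 -176.7341]
grille 16.7 [-18.  40.  62. 114. -44.  54.  -6.]
grille 196.7 [ 46.  25. -21. 112.  13.  45. 124.]
mat far 5 [ -69.   29.   33.  110.  -21.   47. -109.]
mat far 185 [-44.  25.   2. 109.  -1.  45.  53.]
cup 0 [-36.  37.  53. 114. -40.  49. -51.]
cup 180 [-20.  29.  31. 114. -22.  43. 114.]
cup 90 [-28.  32.  41. 114. -30.  45.  31.]
cup -90 [ -41.   43.   62.  114.  -48.   54. -133.]
mat near 95 [-50.  22.  24. 119. -13.  41. -12.]
mat near -85 [-23.  21.  -8. 118.   5.  41. 151.]
mat near 5 [-58.  24.  34. 119. -20.  42. -96.]
mat near 185 [-37.  21.   9. 119.  -5.  41.  70.]
jar 90 [-40.  22.  28. 123. -16.  39.  -1.]
jar -90 [ 35.  34. -62. 121.  41.  49. 128.]
jar 0 [-50.  25.  41. 123. -25.  40. -83.]
jar 180 [-30.  20.  16. 123.  -9.  38.  82.]
wood 90 [-16.  47.  46.  91. -38.  59.  41.]
wood -90 [ -24.   55.   62.   91.  -52.   66. -130.]
wood 0 [-17.  47.  47.  91. -38.  59. -49.]
wood 180 [ -7.  41.  31.  91. -25.  55. 122.]
redc 0 [-41.  33.  35. 112. -27.  44. -80.]
redc 180 [-25.  29.  14. 111. -10.  41.  86.]
redc 90 [-37.  31.  30. 112. -23.  43.   7.]
redc -90 [ 33.  45. -62. 109.  48.  57. 128.]
redb 0 [-43.  44.  36.  91. -29.  55. -87.]
redb 180 [-27.  39.  11.  90.  -9.  52.  78.]
redb 90 [-39.  42.  30.  91. -24.  54.  -1.]
redb -90 [-13.  39.  -9.  90.   7.  52. 156.]
```

```bash
cat > h.py <<'E'
from rig import *
import numpy as np,cv2
np.set_printoptions(precision=4,suppress=True)
def st(m=""):
    o=get_obs();print(m,"t%.1f"%o["t"],o["tcp_pos"],o["ee_rot"].round(1),"q",o["q"].round(0),"open %.3f"%o["opening"],"gf %.1f"%o["gripper_force"],"F",o["force"].round(1));return o
def pic(n,name,roi=None):
    s=snapshot(n);np.savez(name+".npz",**s);p=s["pixels"]
    if roi: x0,y0,x1,y1=roi;p=p[y0:y1,x0:x1]
    k=min(800/p.shape[1],600/p.shape[0]);cv2.imwrite(f"pics/{name}.png",cv2.resize(p,None,fx=k,fy=k,interpolation=cv2.INTER_CUBIC)[:,:,::-1])
E
python3 - <<'E'
from h import *
move_j([32,24,0,95,0,61,-44]);st("home")
move_ptp([.4467,-.279,.13],[180,0,16.7]);st("above")
set_gripper(.5)
move_l([.4467,-.279,.038],.1);st("down")
set_gripper(0,30);st("grip")
E
```

```text
home t3.6 [ 0.5057 -0.3513  0.1486] [-180.    -0.    14.1] q [ 32.  24.  -0.  95.  -0.  61. -44.] open 1.006 gf 0.0 F [-0.7 -0.8  0.1]
above t4.0 [ 0.4469 -0.2785  0.1304] [180.   -0.   16.8] q [ 30.  16.  -2. 109.   1.  55. -45.] open 0.999 gf 0.0 F [-0.1 -0.7 -0.2]
down t6.0 [ 0.4471 -0.2792  0.0386] [180.   -0.   16.7] q [ 30.  24.  -2. 113.   1.  44. -45.] open 0.499 gf 0.0 F [ 0.1 -0.4 -0.2]
grip t6.8 [ 0.4467 -0.279   0.038 ] [-180.     0.    16.7] q [ 30.  24.  -2. 113.   1.  44. -45.] open 0.006 gf 0.0 F [ 0.5 -0.1  0.1]
```

```bash
python3 - <<'E'
from h import *
pic("scene","g1",(150,120,300,232))
sleep(.3);st()
E
```

```text
t7.2 [ 0.4467 -0.279   0.038 ] [180.   -0.   16.7] q [ 30.  24.  -2. 113.   1.  44. -45.] open 0.007 gf 0.0 F [-0.2  0.2 -0.1]
```

View pics/g1.png

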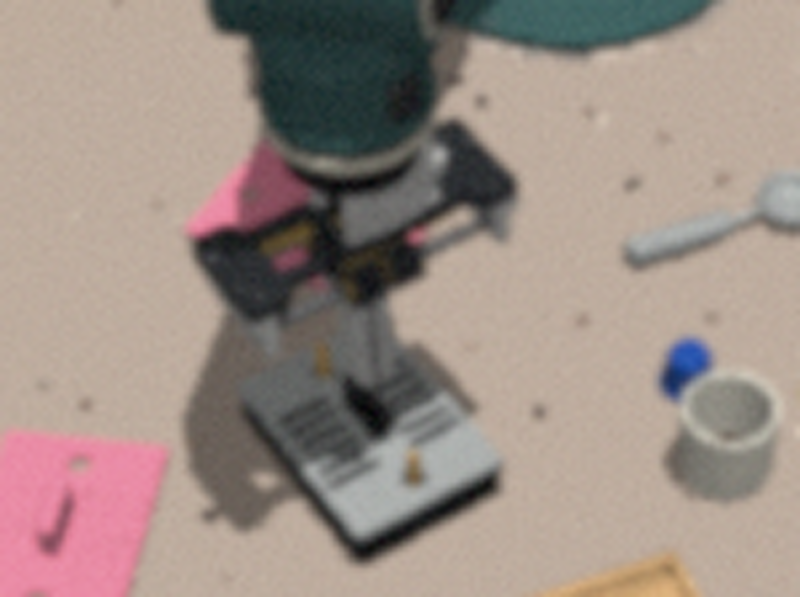

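Fingers are shut on the robot side of the bar (crop: fingers at about (370,360), bar at (365,405)), so they missed it. I'll compare the camera frame with the arm frame.

```bash
python3 - <<'E'
from h import *
from vis import load
def proj(s,X):
    T=s["world_from_camera"];p=T[:3,:3].T@(np.array(X)-T[:3,3]);K=s["mtx"];return np.array([K[0,2]+K[0,0]*p[0]/-p[2],K[1,2]-K[1,1]*p[1]/-p[2]])
s=load("g1.npz");k=600/112
for dz in(0,.019,.08,.12): print("tool axis at",dz,((proj(s,[.4467,-.279,.038+dz])-[150,120])*k))
print("bar top",(proj(s,[.4467,-.279,.059])-[150,120])*k,"pins",(proj(s,[.4962,-.2639,.056])-[150,120])*k,(proj(s,[.397,-.2936,.056])-[150,120])*k)
move_l([.4467,-.279,.14],.2);set_gripper(.5)
pic("top","g2t",(230,120,400,247));pic("scene","g2s",(150,100,300,212));st()
E
```

```text
tool axis at 0 [368.3508 416.6933]
tool axis at 0.019 [366.777  396.5336]
tool axis at 0.08 [361.5053 329.008 ]
tool axis at 0.12 [357.8553 282.2552]
bar top [366.6095 394.3881] pins [414.0522 452.323 ] [322.1669 344.5455]
 t8.8 [ 0.4467 -0.279   0.14  ] [180.   -0.   16.7] q [ 30.  16.  -2. 108.   0.  56. -45.] open 0.499 gf 0.0 F [ 0.7 -0.9  0.4]
```

View pics/g2t.png

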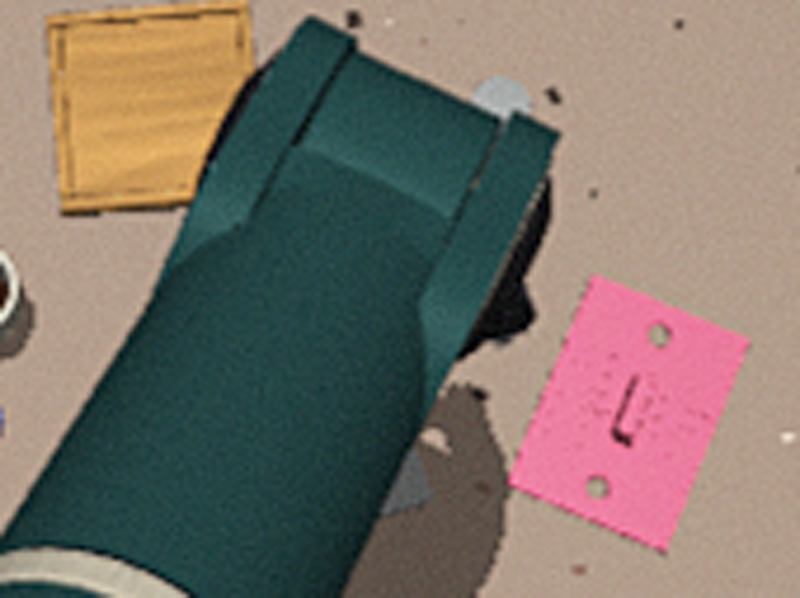

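View pics/g2s.png

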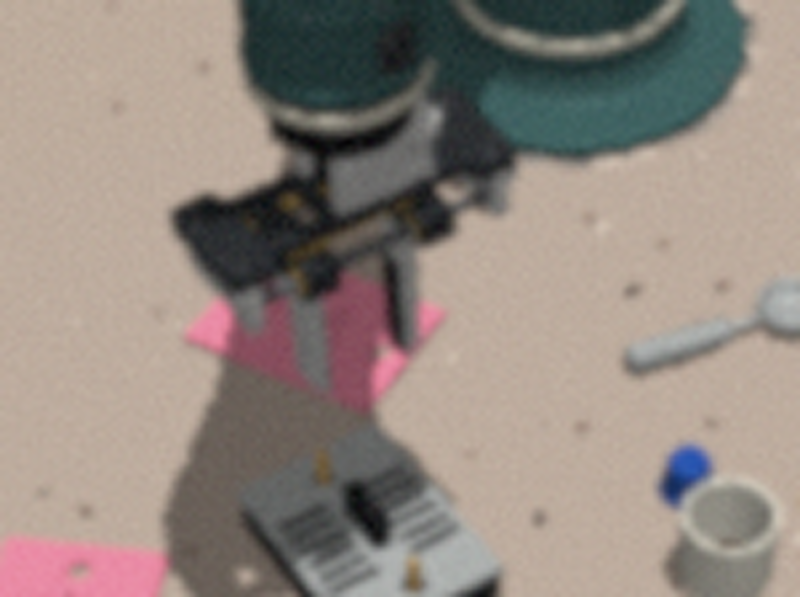

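```bash
python3 - <<'E'
from h import *
from vis import load
def proj(s,X):
    T=s["world_from_camera"];p=T[:3,:3].T@(np.array(X)-T[:3,3]);K=s["mtx"];return np.array([K[0,2]+K[0,0]*p[0]/-p[2],K[1,2]-K[1,1]*p[1]/-p[2]])
s=load("scene0.npz")
c=np.array([.19,.595,.168]);d=.053*np.array([np.cos(np.radians(72.3)),np.sin(np.radians(72.3)),0])
x0,y0=392,0;k=7.5
def show(nm,e):print(nm,[((proj(s,c+sg*d+e)-[x0,y0])*k).round() for sg in(-1,1)])
show("nominal",0);show("z+38",[0,0,.038]);show("radial-30",-.03*np.array([.304,.953,0]));show("x-30",[-.03,0,0])
p=s["pixels"][0:80,392:492];cv2.imwrite("pics/st0.png",cv2.resize(p,None,fx=k,fy=k,interpolation=cv2.INTER_CUBIC)[:,:,::-1])
E
```

```text
nominal [array([111., 535.]), array([320., 534.])]
z+38 [array([131., 470.]), array([344., 469.])]
radial-30 [array([ 51., 535.]), array([261., 534.])]
x-30 [array([ 79., 503.]), array([286., 502.])]
```

View pics/st0.png

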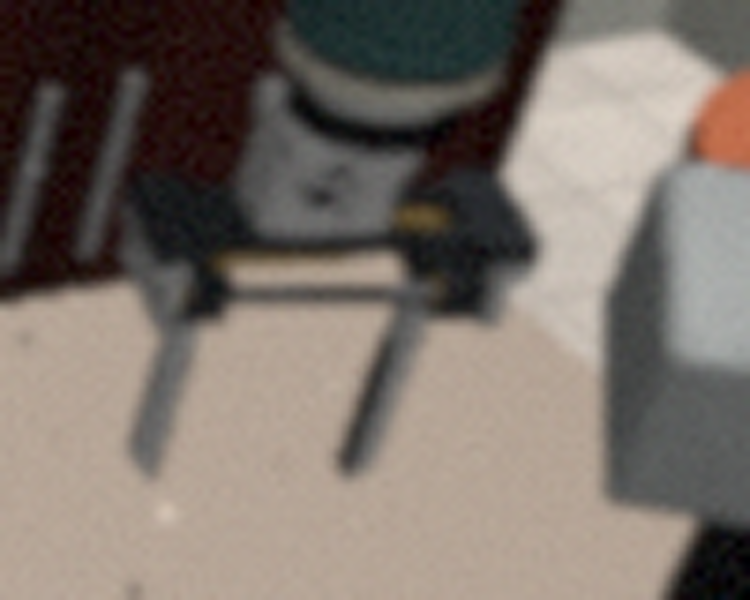

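Start crop: the fingertips appear at (145,470) and (350,470), and the reported TCP projects to (111,535) and (320,534). Raising it 38 mm along the tool axis matches, so the true tip sits about 38 mm higher than reported. A light touch on bare counter will give the exact offset.

```bash
python3 - <<'E'
from h import *
set_gripper(0,10)
move_ptp([.38,-.155,.04],[180,0,16.7]);st()
move_l([.38,-.155,-.025],.08);st()
sleep(.2)
r=move_l([.38,-.155,-.06],.015,threshold=3);o=st(f"touch {r}")
move_l([.38,-.155,.10],.2)
E
```

```text
t10.3 [ 0.3808 -0.1555  0.0405] [180.   -0.   16.7] q [ 22.  13.  -5. 128.   2.  39. -57.] open 0.010 gf 0.0 F [-0.1  0.   0.5]
 t11.3 [ 0.3803 -0.1552 -0.0247] [180.   -0.   16.7] q [ 22.  21.  -4. 130.   3.  29. -58.] open 0.008 gf 0.0 F [1.2 0.5 0.1]
touch True t12.6 [ 0.38   -0.155  -0.0373] [-180.     0.    16.7] q [ 22.  23.  -4. 130.   4.  27. -59.] open 0.006 gf 5.9 F [-2.   0.5 12.1]
```

```bash
cat >> h.py <<'E'
D=.037   # true tip height = reported + D
def ml(x,y,z,v=.15,yaw=None,**k): return move_l([x,y,z-D],v,attitude=None if yaw is None else [180,0,yaw],**k)
def mp(x,y,z,yaw): move_ptp([x,y,z-D],[180,0,yaw])
E
python3 - <<'E'
from h import *
x,y=.4467,-.279
mp(x,y,.12,16.7);set_gripper(.5)
print(ml(x,y,.06,.12)); sleep(.1); print(ml(x,y,.0385,.04,threshold=5));st("down")
set_gripper(0,35);st("grip")
E
```

```text
False
False
down t16.3 [ 0.4467 -0.279   0.0014] [-180.     0.    16.7] q [ 29.  27.  -1. 114.   0.  39. -45.] open 0.498 gf 0.0 F [ 0.4 -0.3 -0.2]
grip t17.0 [ 0.4468 -0.2792  0.0016] [180.   -0.   16.7] q [ 29.  27.  -1. 114.   0.  39. -45.] open 0.126 gf 35.0 F [ 0.6 -0.8  0.6]
```

```bash
python3 - <<'E'
from h import *
x,y=.4467,-.279
ml(x,y,.085,.05);st("free");ml(x,y,.15,.12)
ml(.43,.03,.15,.25,10);ml(.426,.346,.15,.25,4.8);st("over")
pic("scene","g3",(300,100,450,212))
E
```

```text
free t18.0 [ 0.4465 -0.2789  0.0477] [-180.     0.    16.7] q [ 29.  23.  -1. 112.   0.  45. -45.] open 0.123 gf 35.0 F [-0.5  0.5 -3.3]
over t21.5 [0.4264 0.3447 0.1129] [180.    0.    4.7] q [ -25.   21.  -21.  106.    9.   55. -135.] open 0.125 gf 35.0 F [-0.8  0.3 -2.1]
```

View pics/g3.png

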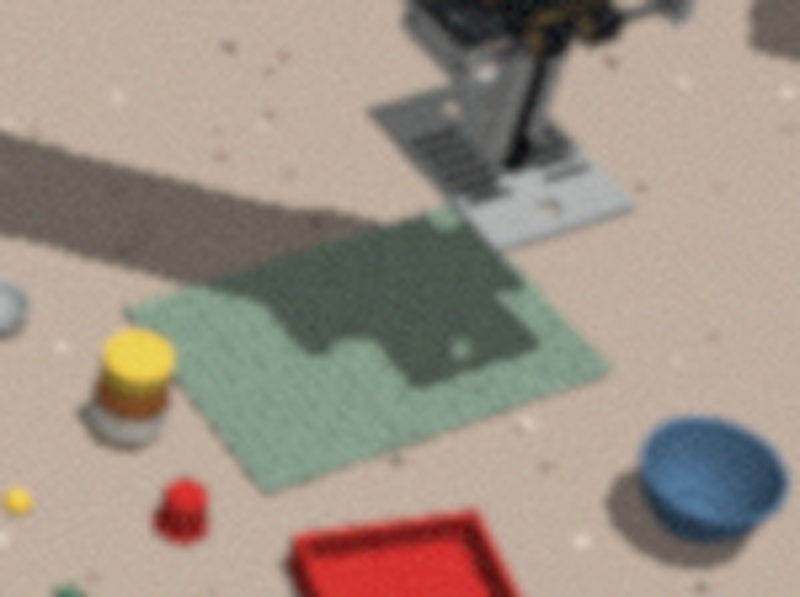

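The grille hangs level at crop (500,170), over the far half of the mat. Lowering it now.

```bash
python3 - <<'E'
from h import *
x,y=.426,.346
ml(x,y,.035,.12);sleep(.15);r=ml(x,y,.0140,.02,threshold=4);st(f"placed {r}")
set_gripper(.35);sleep(.1);st("rel")
ml(x,y,.08,.1);ml(x,y,.15,.25)
set_gripper(1.0);mp(.525,-.074,.14,45);st("over cup")
pic("scene","g4",(250,100,450,250))
E
```

```text
placed True t23.8 [ 0.4259  0.3459 -0.0214] [180.    0.    4.8] q [ -28.   32.  -18.  110.   15.   40. -140.] open 0.126 gf 35.0 F [-1.1 -1.4  8.6]
rel t24.4 [ 0.4254  0.3454 -0.022 ] [179.9   0.1   4.8] q [ -28.   32.  -18.  110.   15.   40. -140.] open 0.349 gf 0.0 F [0.  0.3 0.6]
over cup t28.3 [ 0.5252 -0.073   0.1031] [-180.   -0.   45.] q [ 18.  19. -16. 109.   7.  52. -46.] open 1.000 gf 0.0 F [-0.4  0.7  0.6]
```

View pics/g4.png

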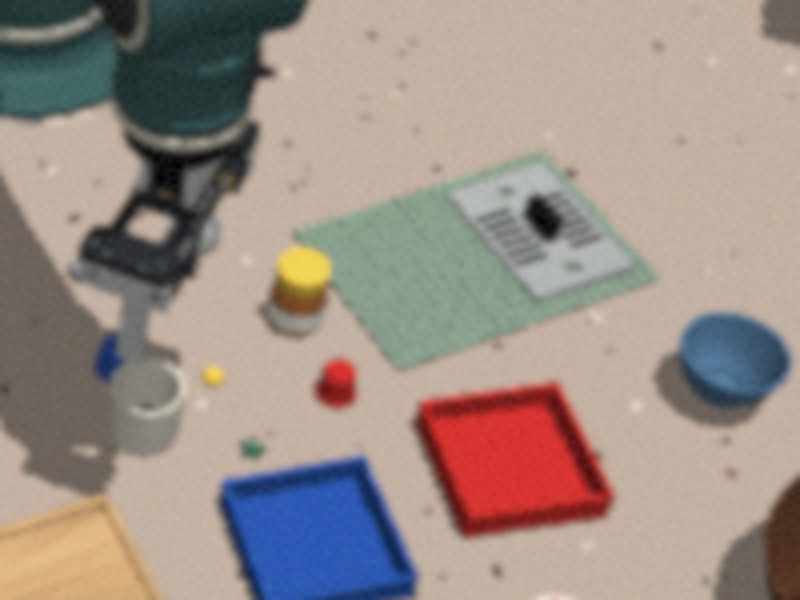

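The grille lies flat within the far half of the mat (crop (545,225)). Cup next.

```bash
python3 - <<'E'
from h import *
x,y=.525,-.074
print(ml(x,y,.07,.15));sleep(.1);print(ml(x,y,.017,.06,threshold=5));set_gripper(0,18);o=st("grip")
if .5<o["opening"]<.68:
    ml(x,y,.03,.03);ml(x,y,.14,.12);st("lift")
    ml(.437,.2137,.14,.2,60);st("over")
    ml(.437,.2137,.04,.12);sleep(.15);r=ml(.437,.2137,.020,.02,threshold=3);st(f"placed {r}")
E
```

```text
False
False
grip t30.7 [ 0.5252 -0.074  -0.0199] [180.  -0.  45.] q [ 16.  30. -14. 113.  11.  38. -50.] open 0.620 gf 18.0 F [ 1.4 -1.5  0.4]
lift t32.4 [ 0.5245 -0.074   0.1023] [-179.9    0.    45. ] q [ 18.  19. -16. 109.   7.  52. -46.] open 0.619 gf 18.0 F [ 0.2 -0.2 -1.1]
over t34.0 [0.4373 0.2128 0.1029] [180.    0.   59.9] q [ -5.  16. -28. 115.  10.  51. -69.] open 0.614 gf 18.0 F [ 0.6 -0.2 -0.6]
placed True t36.0 [ 0.4371  0.2137 -0.0151] [-180.    0.   60.] q [-10.  28. -24. 119.  18.  37. -76.] open 0.617 gf 18.0 F [ 0.6 -0.6  5.3]
```

```bash
python3 - <<'E'
from h import *
set_gripper(.85);sleep(.1);ml(.437,.2137,.10,.1);ml(.437,.2137,.14,.25)
x,y=.4485,.097
mp(x,y,.14,90);ml(x,y,.085,.2);sleep(.1);print(ml(x,y,.020,.07,threshold=5));set_gripper(0,20);o=st("grip")
if .48<o["opening"]<.58:
    ml(x,y,.035,.04);ml(x,y,.14,.15);st("lift")
    a,b=.653,-.1892
    ml(a,b,.14,.2,93);ml(a,b,.045,.12);sleep(.15);r=ml(a,b,.025,.02,threshold=3);st(f"placed {r}")
    set_gripper(.85);sleep(.1);ml(a,b,.10,.1);ml(a,b,.14,.25)
    mp(.5385,.0945,.14,50);st()
    pic("scene","g5",(180,100,450,302));snap=snapshot("top");np.savez("g5t.npz",**snap)
E
```

```text
False
grip t40.9 [ 0.4485  0.097  -0.0169] [-180.    0.   90.] q [  6.  26. -26. 123.  19.  35. -33.] open 0.526 gf 20.0 F [-1.6 -0.7  3.2]
lift t42.2 [0.448  0.0968 0.1022] [-179.9    0.    90. ] q [ 12.  14. -31. 118.   9.  50. -25.] open 0.528 gf 20.0 F [ 0.7 -0.  -2.5]
placed True t46.0 [ 0.6528 -0.1891 -0.0089] [-180.   -0.   93.] q [ 27.  42. -20.  90.  17.  51.   4.] open 0.527 gf 20.0 F [ 0.  -0.3  5. ]
 t49.1 [0.5388 0.0935 0.1026] [-180.    0.   50.] q [  3.  21. -19. 107.   9.  53. -61.] open 0.852 gf 0.0 F [ 0.1 -1.1 -0.4]
```

View pics/g5.png

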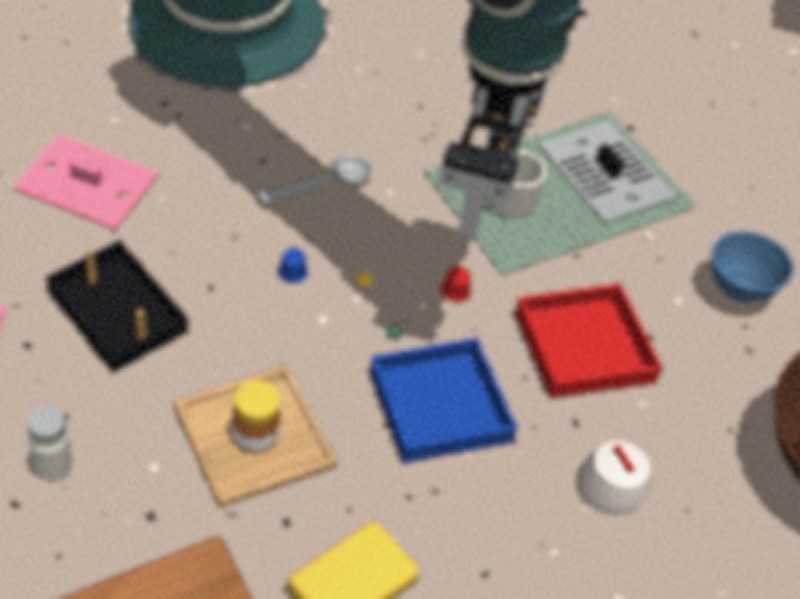

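Jar is upright in the wooden tray (255,415), and the cup is upright beside the grille (520,190). Now the capsules.

```bash
python3 - <<'E'
from h import *
def cap(x,y,a,b):
    set_gripper(.7);mp(x,y,.10,50);ml(x,y,.045,.2);sleep(.1);r=ml(x,y,.0055,.06,threshold=5);set_gripper(0,8);o=st(f"grip {r}")
    if not .28<o["opening"]<.42: raise SystemExit("bad grip")
    ml(x,y,.10,.12);ml(a,b,.10,.2,60);ml(a,b,.03,.12);sleep(.15);r=ml(a,b,.010,.02,threshold=2.5);st(f"placed {r}")
    set_gripper(.6);sleep(.1);ml(a,b,.10,.12)
cap(.5385,.0945,.6535,.192)
cap(.4512,-.0728,.672,.0092)
st()
move_ptp([.40,.0,.25],[180,0,60])
pic("scene","g6",(180,100,450,302))
st()
E
```

```text
grip False t51.9 [ 0.5385  0.0945 -0.0315] [180.  -0.  50.] q [ -0.  33. -16. 111.  14.  38. -65.] open 0.334 gf 8.0 F [ 0.2 -0.4  1.6]
placed True t55.5 [ 0.6533  0.192  -0.0265] [-180.    0.   60.] q [ -6.  43. -18.  90.  17.  49. -61.] open 0.333 gf 8.3 F [-1.1  0.1  6.2]
grip False t60.8 [ 0.4513 -0.0728 -0.0314] [180.  -0.  50.] q [ 19.  26. -15. 123.  13.  32. -46.] open 0.335 gf 8.0 F [0.6 0.3 2.4]
placed True t64.8 [ 0.6718  0.0092 -0.0265] [-180.    0.   60.] q [  9.  42. -18.  92.  16.  48. -45.] open 0.335 gf 8.2 F [-0.1 -0.7  7.1]
 t66.4 [0.6715 0.0091 0.0622] [-179.9    0.1   60. ] q [ 10.  36. -19.  89.  14.  57. -43.] open 0.601 gf 0.0 F [-0.3 -0.2  0.3]
 t67.7 [0.4005 0.     0.2495] [-179.9   -0.    60. ] q [ 21.  -4. -24. 115.  -2.  69. -32.] open 0.600 gf 0.0 F [ 0.1 -0.1 -1. ]
```

View pics/g6.png

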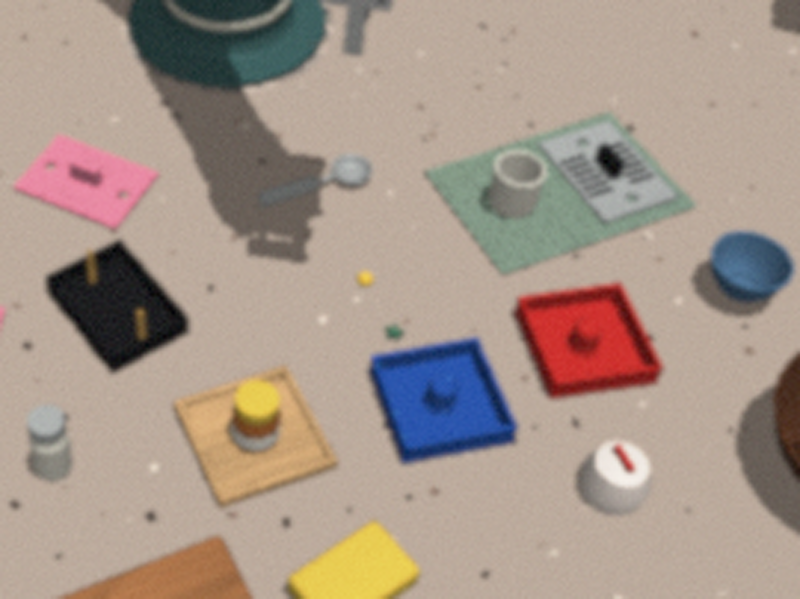

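The picture shows everything in place: red capsule in the red box (583,338), blue capsule in the blue box (440,395), jar in the wooden tray, and cup and grille on the mat. Handing in.

```bash
python3 -c "
from rig import *
print(finish_job())"
```

```text
the job is handed in; nothing more can be done
None
```

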